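# Switch on the microscope station in order

## Robot

A 7-joint arm with a two-finger parallel gripper is mounted at the origin on the work surface. World frame = base frame: x ahead of the robot, y to its left, z up, the work surface at z = 0. Lengths are in m, angles in rad, forces in N, time in s.
With the tool pointing down it reaches from about 0.35 to 0.9 m from the base axis. Payload 19.9 kg.
Tool frame: the origin (TCP) lies at the very end of the fingers, on their centre line; the grasp point (between the pads) lies 19 mm behind it; z points along the fingers, y is the direction in which the jaws open and shut (so a half turn about z gives the same grasp; the last joint's range is limited). The gripper opens to 94 mm and grips with 3 to 60 N. Pads are 16 mm wide; open, the fingers measure 119 mm over their backs; the gripper's body (75 mm by 177 mm) begins 78 mm behind the grasp point.
Start: joints at [-1.183, 0.417, -0.01, 1.614, 0.005, 1.111, -0.053], TCP at [0.26, 0.568, 0.205] pointing down, gripper open.
Joint ranges: [-2.81, 2.81], [-0.39, 2.02], [-1.27, 1.25], [0.06, 2.57], [-1.19, 4.33], [0.19, 2], [-2.82, 2.82]. Speed limits (rad/s): [1.89, 1.89, 2.39, 2.39, 3.01, 3.01, 3.01].

## Interface

Orientations are given as [roll, pitch, yaw] about the fixed x, y, z axes, in that order (R = Rz(yaw) Ry(pitch) Rx(roll)).
In Python, from cell import ctrl gives the robot as it stands.
- The arm moves only by the shell command python3 -m creep 'ROWS'. ROWS is a JSON object of lists of equal length, an entry for each row: "fingers": the gripper command: -1 is shut, 1 is fully open, values between are in proportion; "xyz": the shift along the tool's x, y, z each as a share of 0.02 m, from -1 to 1, a list of three; "twist": the turn, a rotation vector about the tool's x, y, z each as a share of 0.12 rad, from -1 to 1, a list of three. In form: {"fingers": [fingers, ...], "xyz": [[dx, dy, dz], ...], "twist": [[wx, wy, wz], ...]}. A call has 1 to 20 rows; each row shifts and turns the commanded pose from where the row before left it, along the tool's axes as they then stand; what a row does not reach is not made up. A row lasts 1/12 s, in which the tool goes at most 41.7 mm and 7.16 degrees, less where a joint would pass 70% of its speed; a pose out of reach is approached as far as the arm can. A call with a number of a shift or a turn outside -1 to 1 is refused whole. A call with a gripper value outside its range is refused whole. The fingers move at their own pace and stop on an object; the grip force is fixed at half the most. Time passes only in rows, so rows that do not move let the fingers close. It gives the time, the measured TCP pose, the force and the opening at its end, in the units of the state.
- ctrl.state(): the state, without advancing time (a new reading comes with each control period).
- ctrl.camera(name): name is "side" or "top"; returns a dict with "img" (420x560x3 uint8, red, green, blue), "K" (3x3 intrinsics, pixels), "R" (3x3) and "t" (3): a world point X has camera coordinates R X + t. Camera axes: x right, y down, z forward; pixel columns grow to the right and rows downward; lengths in m; the calibration is good to about 2 mm. A picture is of the moment at which its call begins. There is no depth.
- ctrl.job_done(): hands the job in, once; it reports no verdict.
The state is a dict: "clock": time; "qpos": joint angles; "joint_velocities": joint speeds; "joint_torque": joint torques, N m; "eef_pos": TCP position; "tool_rot": TCP orientation; "wrist_force": force on the tool from outside, world axes, zero at the start; "moment": the same for the moment, N m; "grip_width": opening from 0.0 (shut) to 1.0 (fully open).
Only numpy, scipy, OpenCV 4.12 (cv2) and the standard library are available. Lean on these libraries where they do the work, as an engineer would, in place of code of your own. Each camera call takes 0.05 s, during which the arm holds its last target. There are 200 camera calls.

## Task

Switch on the microscope station in its proper order with light taps of the fingertips: first tip down the raised end of the rocker on the long socket block, next press the round key on the tall lamp supply, last press the long bar key on the flat camera box, each pushed well down (they stay where they are left). Do not pick up, tip or shove the units, press them gently, and leave the bottle, the beaker and the vial standing where they are.

Things in the scene. Friction and masses are not known exactly. Their poses are not given: they have to be found in the camera images.
- socket_block: Long white mains socket block, loose on the bench on rubber feet, about 0.6 kg, 200 (x) x 74 (y) mm, casing top 45 mm above the bench. Origin: centre of its underside, z up. Two round socket faces lie at x = 0 and x = +62 mm; the rocker is centred at x = -60 mm. More than 25 N on it counts as rough.
- rocker_end (a point): Spot to tap: top face of the raised end of the rocker, 18 mm from its hinge; moves with it. The rocker is a grey plate 50 x 26 x 8 mm, long along the block's x, hinged at its middle 56 mm above the bench. Off, its end towards the block's -x is raised (this point 64 mm above the bench); tipped fully over, the point is about 9 mm lower. Takes 2 to 7 N and stays where it is left.
- rocker (a joint): Rocker angle in rad: 0 to 0.05 at the start (off), 0.5 fully tipped over (on); it counts as on above 0.28.
- lamp_supply: White lamp supply, the tallest unit, loose on rubber feet, about 0.9 kg, 150 (x) x 120 (y) mm, casing top 80 mm above the bench, dark cooling slots in its top. Origin: centre of its underside, z up. Round key on top at x = -30 mm, y = 0. More than 25 N on it counts as rough.
- lamp_key_top (a point): Centre of the top of the round grey key, 30 mm in diameter, on the lamp supply; moves with the key. Off, it stands 18 mm above the casing; the key needs 3 to 6 N, has 10 mm of travel and stays down where it is left. Its springy rubber cap gives 1 mm per 2.5 N, up to 5 mm more, and rises again.
- lamp_key (a joint): How far the round key is pressed, m: 0 off, 0.010 fully down; it counts as pressed above 0.005.
- camera_box: Flat white camera control box, loose on rubber feet, about 0.7 kg, 120 (x) x 130 (y) mm, casing top 38 mm above the bench, two steel connectors on its +x face. Origin: centre of its underside, z up. Bar key on top at x = -30 mm, y = 0. More than 25 N on it counts as rough.
- camera_key_top (a point): Centre of the top of the long grey bar key, 22 (box x) x 64 (box y) mm, on the camera box; moves with the key. Off, it stands 18 mm above the casing; the key needs 3 to 6 N, has 10 mm of travel and stays down where it is left. Its springy rubber cap gives 1 mm per 2.5 N, up to 5 mm more, and rises again.
- camera_key (a joint): How far the bar key is pressed, m: 0 off, 0.010 fully down; it counts as pressed above 0.005.
- stain_bottle: Bystander: amber bottle, 48 mm in diameter, 105 mm tall, upright. Origin: centre of its underside.
- beaker: Bystander: glass beaker, 56 mm across the rim, 75 mm tall, upright. Origin: centre of its underside.
- vial: Bystander: small capped vial, 28 mm in diameter, 55 mm tall, upright. Origin: centre of its underside.

How it is judged:
By the outcome, as a careful person would: the job done as asked, in the order asked, and still so for the second after the job is handed in, with the robot touching nothing.
It also fails if it takes over 48 s, if anything falls off the work surface, if the arm or the gripper's body presses on something with over 40 N, if the wrist force passes 120 N, or if a joint passes its speed limit or range.

## Working session

There is one attempt and no reset: what is moved stays moved. The work goes in short steps, Python scripts to look and compute and a shell command to move; the robot and the scene stay as the last step left them, time stands still between calls to the robot, and variables do not carry over. Pictures are saved under pics/ and viewed, on a budget of 10 in all, crops included, one or two more only if the job needs it, and the job is handed in when it is done.

```bash
mkdir -p pics; python3 - <<'E'
from cell import ctrl
import cv2
s=ctrl.state();print({k:s[k] for k in("clock","eef_pos","tool_rot","wrist_force","grip_width")})
for n in("top","side"):
    c=ctrl.camera(n);cv2.imwrite(f"pics/{n}0.png",c["img"][:,:,::-1]);print(n,c["K"],c["R"],c["t"])
E
```

```text
{'clock': 0.0, 'eef_pos': array([0.25974861, 0.56805974, 0.2048387 ]), 'tool_rot': array([-3.14039132e+00,  1.17790568e-04,  2.71276372e+00]), 'wrist_force': array([-0.12752001, -0.1892579 , -0.05641832]), 'grip_width': 0.9987383006905644}
top [[473.68579404   0.         276.29022161]
 [  0.         473.68579404 204.53827651]
 [  0.           0.           1.        ]] [[-8.41915285e-04 -9.99999365e-01 -7.49191418e-04]
 [-9.89165738e-01  9.42775690e-04 -1.46800049e-01]
 [ 1.46800662e-01  6.17481276e-04 -9.89165903e-01]] [8.96242773e-04 5.61889384e-01 9.43405095e-01]
side [[499.48352273   0.         274.91886732]
 [  0.         499.48352273 209.92574592]
 [  0.           0.           1.        ]] [[ 0.96692183 -0.25438867 -0.01867025]
 [-0.16608992 -0.57236727 -0.80300053]
 [ 0.19358799  0.77953968 -0.5956858 ]] [-0.54810923  0.13877747  0.90300363]
```

View pics/top0.png

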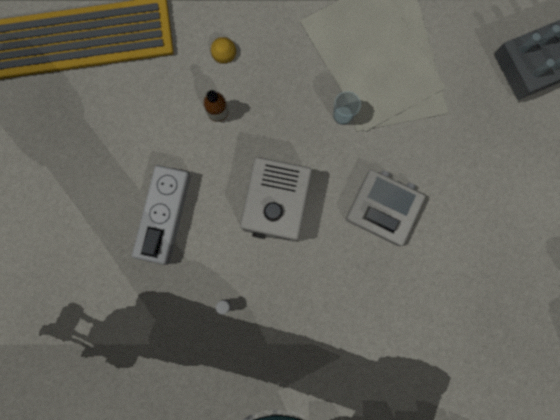

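View pics/side0.png

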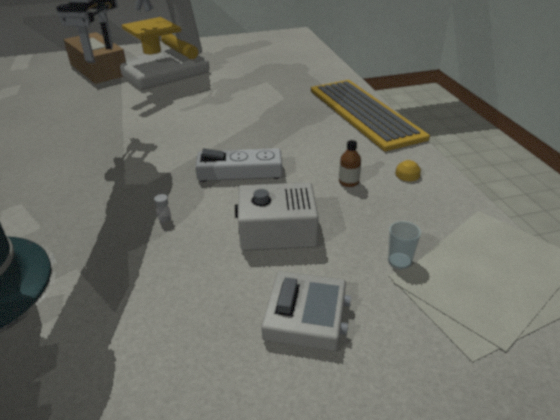

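The top view (up is +x, left is +y) shows the rocker at about (151,241), the lamp key at (273,211), the bar key at (382,218), the vial at (223,307), the bottle at (214,105) and the beaker at (346,108). The side view agrees, with the rocker at (213,156), the lamp key at (261,197) and the bar key at (287,296).

Next I'll segment the keys and casings.

```bash
cat > h.py <<'E'
import numpy as np,cv2
def ray(c,p):
    d=c["R"].T@np.linalg.inv(c["K"])@np.array([p[0],p[1],1.]);return -c["R"].T@c["t"],d
def plane(c,p,z):
    o,d=ray(c,p);return o+d*(z-o[2])/d[2]
def tri(a,p,b,q):
    o1,d1=ray(a,p);o2,d2=ray(b,q);s=np.linalg.lstsq(np.c_[d1,-d2],o2-o1,rcond=None)[0]
    x,y=o1+s[0]*d1,o2+s[1]*d2;return (x+y)/2,np.linalg.norm(x-y)
E
python3 - <<'E'
from cell import ctrl
from h import *
np.set_printoptions(precision=4,suppress=True)
t,s=ctrl.camera("top"),ctrl.camera("side")
def blobs(c,box,lo,hi,amin):
    x0,y0,x1,y1=box;g=cv2.cvtColor(c["img"],cv2.COLOR_RGB2GRAY)[y0:y1,x0:x1]
    m=cv2.inRange(g,lo,hi);r=[]
    for k in cv2.findContours(m,cv2.RETR_EXTERNAL,cv2.CHAIN_APPROX_NONE)[0]:
        a=cv2.contourArea(k)
        if a>amin:
            k=k+np.array([x0,y0]);M=cv2.moments(k);r.append((a,(M["m10"]/M["m00"],M["m01"]/M["m00"]),cv2.minAreaRect(k)))
    return r
for n,bt,bs,zc,zk in(("sock",(125,155,198,272),(185,140,292,190),.045,.060),("lamp",(235,150,320,248),(232,180,325,255),.08,.098),("cam",(340,165,435,252),(258,270,355,355),.038,.056)):
    print(n)
    for a,p,r in blobs(t,bt,150,255,400): print(" case",a,np.round(r[0],1),np.round(r[1],1),round(r[2],1),"->",plane(t,r[0],zc),[plane(t,q,zc)[:2] for q in cv2.boxPoints(r)])
    for a,p,r in blobs(t,bt,0,85,60): print(" key",a,np.round(p,1),np.round(r[1],1),round(r[2],1),plane(t,p,zk))
    for a,p,r in blobs(s,bs,0,85,40): print(" side",a,np.round(p,1),plane(s,p,zk))
def up(c,x0,y0,x1,y1,f): return cv2.resize(c["img"][y0:y1,x0:x1],None,fx=f,fy=f,interpolation=cv2.INTER_CUBIC)
A=up(t,130,150,430,270,2.6);B=up(s,190,140,350,350,1.8)
cv2.imwrite("pics/a.png",cv2.copyMakeBorder(A,0,0,0,0,0)[:,:,::-1])
E
```

```text
sock
 key 490.5 [152.4 241.9] [19.  29.6] 11.3 [0.4833 0.2502 0.06  ]
 key 1293.0 [183.  219.7] [22.2 96.6] 9.1 [0.5281 0.1899 0.06  ]
 side 976.0 [235.8 177.7] [0.5155 0.1291 0.06  ]
 side 240.5 [212.1 155.7] [0.4811 0.2358 0.06  ]
lamp
 key 300.0 [273.2 211.1] [19.1 20.5] 45.0 [0.5406 0.0065 0.098 ]
 key 1058.0 [305.4 211.4] [53.2 95.4] 49.0 [ 0.5399 -0.0566  0.098 ]
 side 2533.5 [283.5 238.1] [ 0.5476 -0.1371  0.098 ]
 side 212.5 [261.1 198.6] [ 0.5382 -0.0142  0.098 ]
 side 137.0 [252.8 181.5] [0.5362 0.0473 0.098 ]
cam
 key 481.5 [381.1 219.1] [36.3 15.1] 25.3 [ 0.5295 -0.2132  0.056 ]
 key 149.0 [416.6 219.4] [ 4.  53.2] 24.2 [ 0.5289 -0.2856  0.056 ]
 key 764.5 [392.5 196.6] [41.6 21.3] 24.9 [ 0.5759 -0.2382  0.056 ]
 side 997.0 [308.7 346.1] [ 0.5309 -0.3306  0.056 ]
 side 170.0 [346.3 312.5] [ 0.6056 -0.2859  0.056 ]
 side 354.0 [288.9 301.6] [ 0.5274 -0.2405  0.056 ]
```

View pics/a.png

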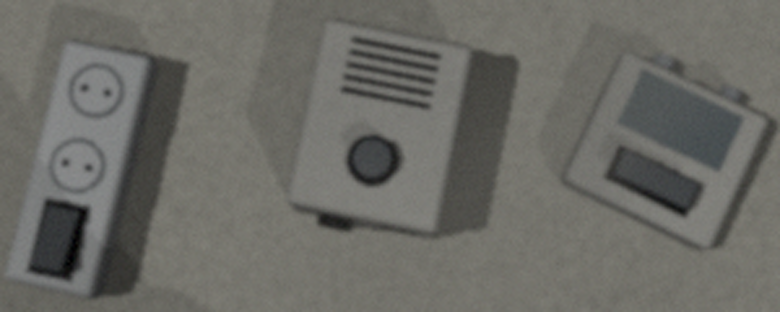

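```bash
cat >> h.py <<'E'
def delta(s,xyz):
    from scipy.spatial.transform import Rotation as Ro
    return Ro.from_euler("xyz",s["tool_rot"]).inv().apply(np.array(xyz)-s["eef_pos"])/0.02
E
python3 - <<'E'
from cell import ctrl
from h import *
np.set_printoptions(precision=4,suppress=True)
t=ctrl.camera("top");f=lambda x,y,z:plane(t,(130+x/2.6,150+y/2.6),z)
a,b=f(77,165,.045),f(96,91,.045);u=(b-a)/np.linalg.norm(b-a)
print("faces",a,b,np.linalg.norm(b-a),"yaw",np.degrees(np.arctan2(u[1],u[0])))
print("rocker end from faces",a-.078*u,"from plate ends",f(52,273,.066),f(65,203,.054),f(58,238,.06)-.018*u)
print("lamp",f(373,160,.098),"cam",f(655,178,.056))
# lamp check: casing top corners; camera casing corners
L=[f(*p,.08) for p in((327,22),(470,45),(438,235),(292,203))];print("lamp sizes",[np.linalg.norm(L[i]-L[i-1]) for i in range(4)],np.mean(L,0))
C=[f(*p,.038) for p in((625,55),(772,118),(710,248),(567,180))];print("cam sizes",[np.linalg.norm(C[i]-C[i-1]) for i in range(4)],np.mean(C,0))
for l,Q in(("lamp",L),("cam",C)):
    v=(Q[0]+Q[1]-Q[2]-Q[3]);v/=np.linalg.norm(v);print(l,"key from casing",np.mean(Q,0)-.03*v,np.degrees(np.arctan2(v[1],v[0])))
E
python3 -m creep '{"fingers":[-1,-1,-1],"xyz":[[0,0,0],[0,0,0],[0,0,0]],"twist":[[0,0,-1],[0,0,-1],[0,0,0]]}'
```

```text
faces [0.543  0.2415 0.045 ] [0.6028 0.2284 0.045 ] 0.06122890444513046 yaw -12.37757886093434
rocker end from faces [0.4668 0.2582 0.045 ] from plate ends [0.4567 0.2525 0.066 ] [0.5118 0.2476 0.054 ] [0.4664 0.2543 0.06  ]
lamp [0.5397 0.0059 0.098 ] cam [ 0.5308 -0.215   0.056 ]
lamp sizes [np.float64(0.14388682397672412), np.float64(0.11274558493155794), np.float64(0.1498532893827374), np.float64(0.11379536559676347)] [ 0.5691 -0.0008  0.08  ]
cam sizes [np.float64(0.1132846282174357), np.float64(0.1277328549324548), np.float64(0.11753848227295918), np.float64(0.12449748337241791)] [ 0.5558 -0.2305  0.038 ]
lamp key from casing [0.5396 0.0045 0.08  ] -10.178879750778945
cam key from casing [ 0.529  -0.2171  0.038 ] -26.629043119778363
clock: 0.5
eef_pos: [0.2599, 0.5683, 0.2053]
tool_rot: [-3.141, -0.0, 2.959]
wrist_force: [-0.1, 0.8, 0.6]
grip_width: 0.823
```

```bash
python3 -m creep '{"fingers":[-1,-1,-1,-1,-1,-1,-1,-1,-1,-1,-1,-1,-1,-1,-1,-1,-1,-1],"xyz":[[-0.865,-0.9,0],[-0.865,-0.9,0],[-0.865,-0.9,0.1],[-0.865,-0.9,0.1],[-0.865,-0.9,0.1],[-0.865,-0.9,0.2],[-0.865,-0.9,0.2],[-0.865,-0.9,0.3],[-0.865,-0.9,0.4],[-0.865,-0.9,0.4],[-0.865,-0.9,0.4],[-0.865,-0.9,0.4],[-0.865,-0.9,0.4],[-0.865,-0.9,0.4],[-0.865,-0.9,0.4],[0,0,0.4],[0,0,0],[0,0,0]],"twist":[[0,0,0],[0,0,0],[0,0,0],[0,0,0],[0,0,0],[0,0,0],[0,0,0],[0,0,0],[0,0,0],[0,0,0],[0,0,0],[0,0,0],[0,0,0],[0,0,0],[0,0,0],[0,0,0],[0,0,0],[0,0,0]]}'
python3 - <<'E'
from cell import ctrl
from h import *
s=ctrl.state();print(s["eef_pos"],delta(s,[.466,.255,.07]))
A=ctrl.camera("top")["img"][170:290,100:230];B=ctrl.camera("side")["img"][70:190,160:290]
cv2.imwrite("pics/b.png",cv2.resize(np.hstack([A,B]),None,fx=3,fy=3,interpolation=cv2.INTER_CUBIC)[:,:,::-1])
E
```

```text
clock: 2.0
eef_pos: [0.4636, 0.255, 0.1213]
tool_rot: [-3.141, -0.001, 2.951]
wrist_force: [-1.0, 0.2, 0.1]
grip_width: 0.008
[0.46360172 0.25495141 0.1213293 ] [-0.1189754   0.02594893  2.56637865]
```

View pics/b.png

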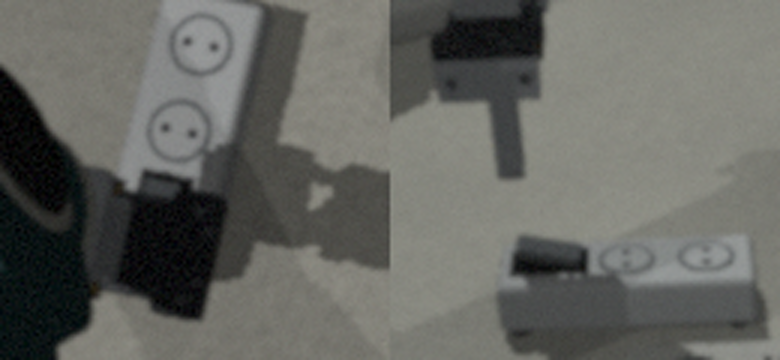

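The side half shows the fingertip at about (510,178) in the crop, straight above the raised left end of the rocker at (518,243). I'll descend to just above it, then press in small steps.

```bash
python3 -m creep '{"fingers":[-1,-1,-1,-1,-1,-1,-1,-1],"xyz":[[-0.12,0,0.5],[0,0,0.5],[0,0,0.5],[0,0,0.5],[0,0,0.3],[0,0,0.1],[0,0,0],[0,0,0]],"twist":[[0,0,0],[0,0,0],[0,0,0],[0,0,0],[0,0,0],[0,0,0],[0,0,0],[0,0,0]]}'
python3 -m creep '{"fingers":[-1,-1,-1,-1,-1,-1],"xyz":[[0,0,0.05],[0,0,0.05],[0,0,0.05],[0,0,0.05],[0,0,0.05],[0,0,0]],"twist":[[0,0,0],[0,0,0],[0,0,0],[0,0,0],[0,0,0],[0,0,0]]}'
```

```text
clock: 2.77
eef_pos: [0.4665, 0.2541, 0.0735]
tool_rot: [-3.141, 0.0, 2.953]
wrist_force: [-0.0, -0.4, -0.8]
grip_width: 0.005
clock: 3.27
eef_pos: [0.4664, 0.254, 0.0683]
tool_rot: [-3.141, -0.0, 2.953]
wrist_force: [0.7, -0.0, -0.1]
grip_width: 0.009
```

```bash
python3 -m creep '{"fingers":[-1,-1,-1,-1,-1,-1],"xyz":[[0,0,0.05],[0,0,0.05],[0,0,0.05],[0,0,0.05],[0,0,0.05],[0,0,0]],"twist":[[0,0,0],[0,0,0],[0,0,0],[0,0,0],[0,0,0],[0,0,0]]}'
python3 -m creep '{"fingers":[-1,-1,-1,-1],"xyz":[[0,0,0.05],[0,0,0.05],[0,0,0.05],[0,0,0]],"twist":[[0,0,0],[0,0,0],[0,0,0],[0,0,0]]}'
```

```text
clock: 3.77
eef_pos: [0.4662, 0.2541, 0.0633]
tool_rot: [-3.141, -0.0, 2.953]
wrist_force: [-1.0, 0.0, 2.0]
grip_width: 0.008
clock: 4.1
eef_pos: [0.4664, 0.2541, 0.0603]
tool_rot: [-3.141, -0.0, 2.953]
wrist_force: [-1.3, -0.1, 0.8]
grip_width: 0.006
```

```bash
python3 -m creep '{"fingers":[-1,-1,-1],"xyz":[[0,0,0.05],[0,0,0.05],[0,0,0]],"twist":[[0,0,0],[0,0,0],[0,0,0]]}'
python3 -m creep '{"fingers":[-1,-1],"xyz":[[0,0,0.05],[0,0,0]],"twist":[[0,0,0],[0,0,0]]}'
python3 - <<'E'
from cell import ctrl
from h import *
A=ctrl.camera("side")["img"][90:190,170:300]
cv2.imwrite("pics/c.png",cv2.resize(A,None,fx=5,fy=5,interpolation=cv2.INTER_CUBIC)[:,:,::-1])
E
```

```text
clock: 4.35
eef_pos: [0.4662, 0.2541, 0.0584]
tool_rot: [-3.141, -0.0, 2.953]
wrist_force: [-3.3, -0.2, 4.6]
grip_width: 0.0
clock: 4.52
eef_pos: [0.4661, 0.2542, 0.0574]
tool_rot: [-3.141, -0.0, 2.953]
wrist_force: [-4.8, 0.7, 5.8]
grip_width: 0.006
```

View pics/c.png

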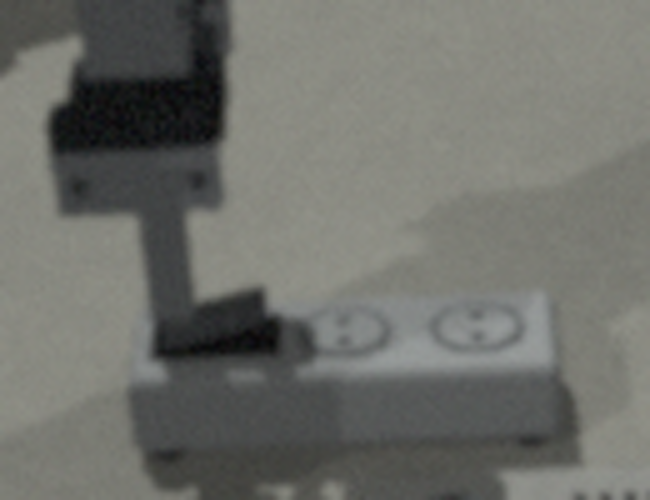

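The fingertip stands on the rocker and its far end at (262,295) is now raised, so it has tipped over. Next I'll lift, move over the lamp key and check the rocker.

```bash
python3 -m creep '{"fingers":[-1,-1,-1,-1,-1,-1,-1,-1,-1,-1,-1,-1,-1,-1,-1,-1,-1,-1,-1],"xyz":[[0,0,-0.2],[0,0,-0.6],[0,0,-1],[0,0,-1],[0,0,-0.8],[-0.5,-0.96,0],[-0.5,-0.96,0],[-0.5,-0.96,0],[-0.5,-0.96,0],[-0.5,-0.96,0],[-0.5,-0.96,0],[-0.5,-0.96,0],[-0.5,-0.96,0],[-0.5,-0.96,0],[-0.5,-0.96,0],[-0.5,-0.96,0],[-0.5,-0.96,0],[0,0,0],[0,0,0]],"twist":[[0,0,0],[0,0,0],[0,0,0],[0,0,0],[0,0,0],[0,0,0],[0,0,0],[0,0,0],[0,0,0],[0,0,0],[0,0,0],[0,0,0],[0,0,0],[0,0,0],[0,0,0],[0,0,0],[0,0,0],[0,0,0],[0,0,0]]}'
python3 - <<'E'
from cell import ctrl
from h import *
s=ctrl.state();print(s["eef_pos"],delta(s,[.540,.005,.1]))
A=ctrl.camera("side")["img"][90:270,180:345]
cv2.imwrite("pics/d.png",cv2.resize(A,None,fx=3.3,fy=3.3,interpolation=cv2.INTER_CUBIC)[:,:,::-1])
E
```

```text
clock: 6.15
eef_pos: [0.5413, 0.0041, 0.1296]
tool_rot: [-3.141, 0.0, 2.951]
wrist_force: [-0.1, 1.1, -0.4]
grip_width: 0.007
[0.54126428 0.00409335 0.12961356] [0.07127391 0.03303644 1.48063735]
```

View pics/d.png

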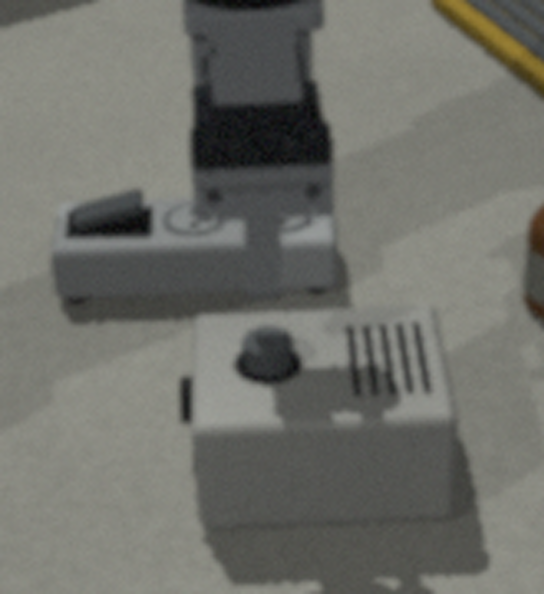

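The rocker stays tipped over, with its right end up at (135,195). The fingertip at (265,293) is above the round key at (268,335), so I'll press it now.

```bash
python3 -m creep '{"fingers":[-1,-1,-1,-1,-1,-1],"xyz":[[0,0,0.4],[0,0,0.4],[0,0,0.4],[0,0,0.2],[0,0,0],[0,0,0]],"twist":[[0,0,0],[0,0,0],[0,0,0],[0,0,0],[0,0,0],[0,0,0]]}'
python3 -m creep '{"fingers":[-1,-1,-1,-1,-1,-1,-1],"xyz":[[0,0,0.05],[0,0,0.05],[0,0,0.05],[0,0,0.05],[0,0,0.05],[0,0,0.05],[0,0,0]],"twist":[[0,0,0],[0,0,0],[0,0,0],[0,0,0],[0,0,0],[0,0,0],[0,0,0]]}'
python3 -m creep '{"fingers":[-1,-1,-1,-1,-1,-1],"xyz":[[0,0,0.05],[0,0,0.05],[0,0,0.05],[0,0,0.05],[0,0,0.05],[0,0,0]],"twist":[[0,0,0],[0,0,0],[0,0,0],[0,0,0],[0,0,0],[0,0,0]]}'
```

```text
clock: 6.7
eef_pos: [0.5409, 0.0053, 0.1011]
tool_rot: [-3.141, -0.001, 2.953]
wrist_force: [0.2, 0.3, 0.8]
grip_width: 0.002
clock: 7.28
eef_pos: [0.5412, 0.0052, 0.0955]
tool_rot: [3.142, 0.0, 2.953]
wrist_force: [0.2, 0.4, 3.0]
grip_width: 0.007
clock: 7.78
eef_pos: [0.5411, 0.0052, 0.0904]
tool_rot: [-3.142, 0.0, 2.953]
wrist_force: [1.7, 0.2, 4.1]
grip_width: 0.01
```

```bash
python3 -m creep '{"fingers":[-1,-1,-1,-1],"xyz":[[0,0,0.05],[0,0,0.05],[0,0,0.05],[0,0,0]],"twist":[[0,0,0],[0,0,0],[0,0,0],[0,0,0]]}'
python3 -m creep '{"fingers":[-1,-1,-1],"xyz":[[0,0,0.05],[0,0,0.05],[0,0,0]],"twist":[[0,0,0],[0,0,0],[0,0,0]]}'
```

```text
clock: 8.12
eef_pos: [0.5412, 0.0052, 0.0874]
tool_rot: [-3.142, 0.0, 2.953]
wrist_force: [0.5, 1.1, 4.3]
grip_width: 0.005
clock: 8.37
eef_pos: [0.5412, 0.0052, 0.0855]
tool_rot: [-3.142, 0.0, 2.953]
wrist_force: [-0.8, 0.2, 6.6]
grip_width: 0.001
```

```bash
python3 -m creep '{"fingers":[-1,-1,-1,-1,-1,-1,-1,-1,-1,-1,-1,-1,-1,-1,-1,-1],"xyz":[[0,0,-0.2],[0,0,-0.6],[0,0,-1],[-0.138,-0.995,0],[-0.138,-0.995,0],[-0.138,-0.995,0],[-0.138,-0.995,0],[-0.138,-0.995,0],[-0.138,-0.995,0],[-0.138,-0.995,0],[-0.138,-0.995,0],[-0.138,-0.995,0],[-0.138,-0.995,0],[-0.138,-0.995,0],[0,0,0],[0,0,0]],"twist":[[0,0,0],[0,0,0],[0,0,0],[0,0,0],[0,0,0],[0,0,0],[0,0,0],[0,0,0],[0,0,0],[0,0,0],[0,0,0],[0,0,0],[0,0,0],[0,0,0],[0,0,0],[0,0,0]]}'
python3 - <<'E'
from cell import ctrl
from h import *
s=ctrl.state();print(s["eef_pos"],delta(s,[.530,-.2155,.06]))
A=ctrl.camera("side")["img"][170:360,220:380]
cv2.imwrite("pics/e.png",cv2.resize(A,None,fx=3.1,fy=3.1,interpolation=cv2.INTER_CUBIC)[:,:,::-1])
E
```

```text
clock: 9.7
eef_pos: [0.5293, -0.2163, 0.122]
tool_rot: [-3.141, -0.0, 2.951]
wrist_force: [0.2, 1.0, 0.1]
grip_width: 0.006
[ 0.52933949 -0.21630986  0.12196343] [-0.02558905  0.04660203  3.09815622]
```

View pics/e.png

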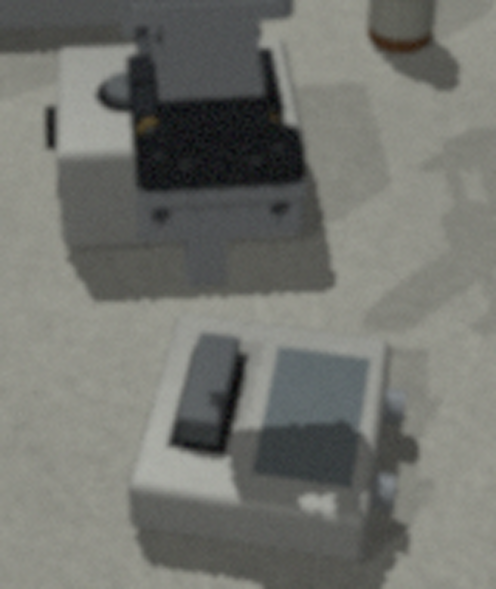

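The lamp key at (115,90), partly hidden, now stands much lower. The fingertip at (207,285) lines up over the bar key at (208,390), so I'll press that.

```bash
python3 -m creep '{"fingers":[-1,-1,-1,-1,-1,-1,-1,-1],"xyz":[[-0.03,0.04,0.5],[0,0,0.6],[0,0,0.6],[0,0,0.6],[0,0,0.5],[0,0,0.3],[0,0,0],[0,0,0]],"twist":[[0,0,0],[0,0,0],[0,0,0],[0,0,0],[0,0,0],[0,0,0],[0,0,0],[0,0,0]]}'
python3 -m creep '{"fingers":[-1,-1,-1,-1,-1,-1,-1],"xyz":[[0,0,0.05],[0,0,0.05],[0,0,0.05],[0,0,0.05],[0,0,0.05],[0,0,0.05],[0,0,0]],"twist":[[0,0,0],[0,0,0],[0,0,0],[0,0,0],[0,0,0],[0,0,0],[0,0,0]]}'
python3 -m creep '{"fingers":[-1,-1,-1,-1,-1,-1],"xyz":[[0,0,0.05],[0,0,0.05],[0,0,0.05],[0,0,0.05],[0,0,0.05],[0,0,0]],"twist":[[0,0,0],[0,0,0],[0,0,0],[0,0,0],[0,0,0],[0,0,0]]}'
```

```text
clock: 10.42
eef_pos: [0.5304, -0.2149, 0.0592]
tool_rot: [-3.141, -0.001, 2.953]
wrist_force: [0.9, 0.5, 0.3]
grip_width: 0.006
clock: 11.0
eef_pos: [0.5307, -0.2149, 0.0535]
tool_rot: [-3.141, 0.0, 2.953]
wrist_force: [1.2, 0.2, 3.2]
grip_width: 0.003
clock: 11.5
eef_pos: [0.5307, -0.2149, 0.0484]
tool_rot: [-3.141, 0.0, 2.953]
wrist_force: [1.9, -0.4, 4.9]
grip_width: 0.007
```

```bash
python3 -m creep '{"fingers":[-1,-1,-1,-1],"xyz":[[0,0,0.05],[0,0,0.05],[0,0,0.05],[0,0,0]],"twist":[[0,0,0],[0,0,0],[0,0,0],[0,0,0]]}'
python3 -m creep '{"fingers":[-1,-1,-1],"xyz":[[0,0,0.05],[0,0,0.05],[0,0,0]],"twist":[[0,0,0],[0,0,0],[0,0,0]]}'
```

```text
clock: 11.83
eef_pos: [0.5307, -0.2149, 0.0454]
tool_rot: [-3.141, 0.0, 2.953]
wrist_force: [2.4, -0.7, 5.2]
grip_width: 0.004
clock: 12.08
eef_pos: [0.5307, -0.2149, 0.0435]
tool_rot: [-3.141, 0.0, 2.953]
wrist_force: [1.8, -0.3, 7.0]
grip_width: 0.007
```

```bash
python3 -m creep '{"fingers":[-1,-1,-1,-1,-1,-1,-1,-1,-1,-1,-1,-1,-1,-1],"xyz":[[0,0,-0.2],[0,0,-0.6],[0,0,-1],[0,0,-1],[0,0,-1],[0,-0.5,-1],[0,-1,-1],[0,-1,-1],[0,-1,-1],[0,-1,0],[0,-1,0],[0,-1,0],[0,0,0],[0,0,0]],"twist":[[0,0,0],[0,0,0],[0,0,0],[0,0,0],[0,0,0],[0,0,0],[0,0,0],[0,0,0],[0,0,0],[0,0,0],[0,0,0],[0,0,0],[0,0,0],[0,0,0]]}'
python3 - <<'E'
from cell import ctrl
from h import *
A=ctrl.camera("side")["img"];B=ctrl.camera("top")["img"]
o=np.vstack([cv2.resize(A[140:360,140:440],(600,440),interpolation=cv2.INTER_CUBIC)[:,:520],]);b=cv2.resize(B[80:330,120:450],(280,212))
b=np.pad(b,((0,228),(0,0),(0,0)))
cv2.imwrite("pics/f.png",np.hstack([o,b])[:,:,::-1])
E
```

```text
clock: 13.25
eef_pos: [0.5052, -0.3432, 0.1998]
tool_rot: [-3.141, -0.001, 2.951]
wrist_force: [-0.3, -0.2, 0.0]
grip_width: 0.007
```

View pics/f.png

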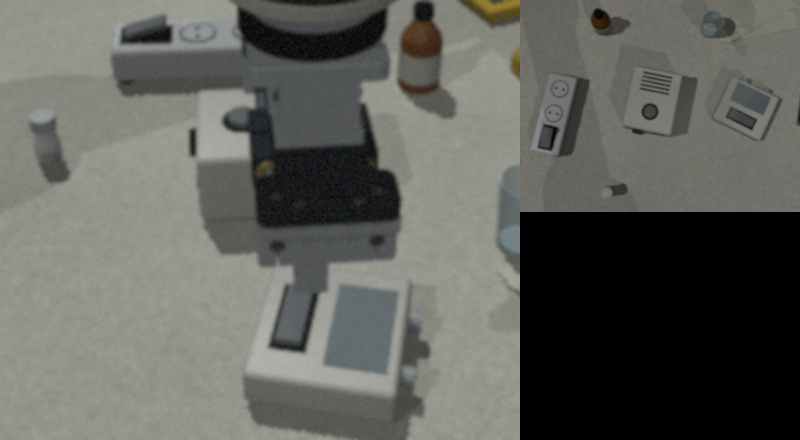

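The rocker is tipped over at (140,28), the round key is low at (238,120) and the bar key is low at (293,318). The units, bottle, beaker and vial stand where they were, so I'm handing in.

```bash
python3 -c "
from cell import ctrl
print(ctrl.state()['wrist_force']);print(ctrl.job_done())"
```

```text
[0.01476888 0.70515985 0.57089237]
the job is handed in; nothing more can be done
None
```

The microscope station is switched on in the order you asked, and the job was handed in about 13 s into the 48 s allowed. I used the closed fingertips to tip the rocker, then press the round lamp key, then the long bar key.

- **Press depth:** I lowered the fingertips until the force rose at the end of travel. By TCP height the rocker was nearly fully over, and each key was 9 to 10 mm down allowing for its rubber cap.
- **Forces:** The highest vertical wrist readings after each push were about 5.8 N on the rocker, 6.6 N on the lamp key and 7.0 N on the bar key. The rocker also showed about 4.8 N sideways. These were read at the end of each short move, so brief peaks in between were not seen.
- **Last look:** With the arm lifted clear and the wrist force near zero, the images showed the rocker tipped over and both keys low. The units, bottle, beaker and vial were upright and, by eye, in their original places.
- **Not measured:** I judged the switches and bystanders from the images and did not re-measure them numerically. No check failed or disagreed.

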